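# Line up the lunch tray

### The job

Tidy the teak lunch tray by pushing only: push the closed pink bento box sideways over the tray until its long side lies flush against the white stop bar, with the whole of that side within the bar's length, and push the yellow katori along the tray until it stands wholly on the round blue mark. Do not lift, tip or grip either of them, and leave the flask, the orange sipper cup, the forks, the steel tiffin and the green snack tin where they are. Either one may be done first; finish with the hand clear of everything.

Things in the scene. Friction and masses are not known exactly. Their poses are not given: they have to be found in the camera images.
- tray_floor (a point): a point on the floor of the fixed teak tray, on which everything here stands; the floor is 12 mm above the work surface (z = 0.012), 1000 mm wide (y), and its rims on the near, left and right sides rise 22 mm above it
- bento: loose closed pink plastic bento box with a paler lid, 170 mm (x, long) x 110 mm (y) x 52 mm high; sheer sides to 40 mm, the lid above them set in 2 mm; 0.25 to 0.5 kg, slides at about 2 to 5 N and does not tip when pushed low. Origin: centre of the underside; z up. It starts on the -y side of the stop bar, its +y long side facing the bar, turned up to 0.25 rad from it
- stop_bar: fixed white plastic bar on the tray, 260 mm long (x) x 24 mm wide (y) x 30 mm high. Origin: centre of the underside, on the tray floor. The bento box belongs against its -y face (12 mm from the origin), so the box's centre ends 67 mm from the bar's centre line, on the bar's -y side
- katori: loose round yellow ceramic bowl, 100 mm across the rim, 84 mm across the foot, 36 mm high, walls 4 mm, open at the top; 0.12 to 0.25 kg, slides at about 1 to 2.5 N. Origin: centre of the underside; z up
- mark: fixed round blue mark let into the tray floor, 130 mm across, too thin to feel. Origin: its centre on the tray floor
- flask: bystander: standing aluminium flask bottle, 66 mm across, 200 mm high; origin at the centre of the underside
- sipper: bystander: closed orange sipper cup with a white lid, 76 mm across, about 125 mm high; origin at the centre of the underside
- fork_a: bystander: steel fork lying on the tray, about 190 mm long (x), 24 mm wide, 4 mm thick; origin in the middle of its underside
- fork_b: bystander: a second fork like fork_a
- tiffin: bystander: round steel tiffin with a lid and a small knob, 96 mm across, 88 mm high; origin at the centre of the underside
- snack_tin: bystander: green snack tin with a white lid, 82 mm (x) x 112 mm (y) x 50 mm high; origin at the centre of the underside
Not all that is in view belongs to the job. There is more than one size of the katori; the job needs the middle-sized.

How it is judged:
At the end, for the whole second after the job is handed in: Bento flat and still on the bar's -y side, long side within 4.5 mm of the bar and 0.05 rad of parallel, centred within 50 mm along it; katori flat and still, centre within 15 mm of the mark's centre; bystanders within 25 mm of their starts (y of bento in the frame of stop_bar between -0.0715 and -0.06 m and x of bento in the frame of stop_bar between -0.05 and 0.05 m and angle between the x axis of bento and the x axis of stop_bar, either way round below 0.05 rad and horizontal distance between katori and mark below 0.015 m and height (world z) of bento between 0.008 and 0.016 m and angle between each of bento, katori's own z axis and vertical below 0.06 rad and linear speed of each of bento, katori below 0.01 m/s and height (world z) of katori between 0.008 and 0.016 m and distance of each of flask, sipper, fork_a, fork_b, tiffin, snack_tin from where it was at the start of the episode below 0.025 m); the robot touches nothing.
It fails at once if the bento box is lifted or tipped (height (world z) of bento above 0.024 m or angle between bento's own z axis and vertical above 0.25 rad).
It fails at once if the katori is lifted or tipped (height (world z) of katori above 0.024 m or angle between katori's own z axis and vertical above 0.25 rad).
It fails at once if the katori is gripped or struck hard (over 35 N from the fingers) (contact force between the fingers and katori above 35 N).
It fails at once if the bento box is gripped or rammed (over 60 N from the fingers) (contact force between the fingers and bento above 60 N).
It fails at once if a bystander is pushed away or knocked over (moved over 25 mm) (distance of any of flask, sipper, fork_a, fork_b, tiffin, snack_tin from where it was at the start of the episode above 0.025 m).
It also fails if it takes over 58 s, if anything falls off the work surface, if the arm or the gripper's body presses on something with over 40 N, if the wrist force passes 120 N, or if a joint passes its speed limit or range.

### The arm

A 7-joint arm with a two-finger parallel gripper is mounted at the origin on the work surface. World frame = base frame: x ahead of the robot, y to its left, z up, the work surface at z = 0. Lengths are in m, angles in rad, forces in N, time in s.
With the tool pointing down it reaches from about 0.4 to 0.925 m from the base axis. Payload 5.6 kg.
Tool frame: the origin (TCP) lies midway between the tips of the shut fingers; the grasp point (between the pads) lies 19 mm behind it (ctrl.tcp_to_grasp is the z of the grasp point in the tool frame, in m); z points along the fingers, y is the direction in which the jaws open and shut (so a half turn about z gives the same grasp; the last joint's range is limited). The gripper opens to 85 mm and grips with 20 to 120 N. Pads are 22 mm wide; open, the fingers measure 114 mm over their backs; the gripper's body (76 mm by 85 mm) begins 54 mm behind the grasp point. The pads swing forward as they close: fully open they stand 13 mm farther back than shut.
Start: joints at [1.16, 0.468, -0.012, 1.603, 0.006, 1.071, -0.056], TCP at [0.234, -0.607, 0.231] pointing down, gripper open.
Joint ranges: [-2.53, 2.53], [-0.31, 2.02], [-1.57, 1.55], [0.28, 2.44], [-1.29, 4.43], [0.15, 1.84], [-2.92, 2.92]. Speed limits (rad/s): [2.57, 2.57, 3.14, 3.14, 3.14, 3.14, 3.14].

### API

Orientations are given as a unit quaternion [x, y, z, w].
In Python, from workcell import read_state, read_camera, ctrl gives the robot as it stands. The module is installed in compiled form; this text tells all that it offers.
- The arm moves only by the tool play_rows, never from a script. Its argument "commands" is a list that holds one entry, the list of rows, each a list of 7 numbers: the shift along the world's x, y, z as a fraction of full scale, then the turn, a rotation vector about the world's x, y, z as a fraction of full scale, then the closure, from 0 (fully open) to 1 (shut). A call has 1 to 12 rows; each row shifts and turns the commanded pose from where the row before left it; what a row does not reach is not made up. Full scale, the value 1, is 20 mm for a shift and 90 degrees for a turn. A row lasts 1/12 s, in which the tool goes at most 41.7 mm and 7.16 degrees, less where a joint would pass 70% of its speed; a pose out of reach is approached as far as the arm can. A call with a number of a shift or a turn outside -1 to 1 is refused whole. A call with a gripper value outside its range is refused whole. The fingers move at their own pace and stop on an object; "squeeze" is the grip in N (left out, the last holds). Time passes only in rows, so rows that do not move let the fingers close. It gives the time, the measured TCP pose, the force and the opening at its end, in the units of the state.
- read_state(): the state, without advancing time (a new reading comes with each control period).
- read_camera(name): name is "scene" or "top" or "wrist"; returns a dict with "image" (400x640x3 uint8, red, green, blue), "z_map" (400x640 float32, m along the optical axis (not along the pixel's ray), 0 where there is no reading), "vfov" (degrees; the focal length in pixels is half the picture's height over the tangent of half this angle, whatever the lens; pixels are square), "cx", "cy" (the principal point, pixels), "T" (4x4, takes a point from camera to world coordinates). Camera axes: x right, y down, z forward; pixel columns grow to the right and rows downward; lengths in m; the calibration is good to about 2 mm. A picture is of the moment at which its call begins.
- ctrl.job_done(): hands the job in, once; it reports no verdict.
The state is a dict: "clock": time; "joints": joint angles; "qvel": joint speeds; "joint_efforts": joint torques, N m; "tool_pos": TCP position; "tool_rot": TCP orientation; "force": force on the tool from outside, world axes, zero at the start; "ft_torque": the same for the moment, N m; "opening": finger opening in m.
Only numpy, scipy, OpenCV 4.12 (cv2) and the standard library are available. Lean on these libraries where they do the work, as an engineer would, in place of code of your own. Each camera call takes 0.05 s, during which the arm holds its last target.

## Working session

There is one attempt and no reset: what is moved stays moved. The work goes in short steps, Python scripts to look and compute and a tool call to move; the robot and the scene stay as the last step left them, time stands still between calls to the robot, and variables do not carry over. Pictures are saved under pics/ and viewed, and the job is handed in when it is done.

Besides the shell and the picture viewer there is one more tool, called after "Request:" as name(argument=value, ...), one argument or row to a line, values as JSON. play_rows: Moves the arm, as the interface text tells. Its arguments: {"type":"object","properties":{"commands":{"type":"array"},"squeeze":{"type":"number"}},"required":["commands"]}

```bash
mkdir -p pics
cat > h.py <<'E'
import numpy as np,cv2
from workcell import read_state, read_camera, ctrl
def cam(n,save=None):
    c=read_camera(n)
    if save: cv2.imwrite('pics/'+save,cv2.cvtColor(c['image'],cv2.COLOR_RGB2BGR))
    return c
def world(c):
    h,w=c['z_map'].shape; f=h/2/np.tan(np.radians(c['vfov'])/2)
    u,v=np.meshgrid(np.arange(w),np.arange(h)); z=c['z_map']
    P=np.stack([(u-c['cx'])/f*z,(v-c['cy'])/f*z,z,np.ones_like(z)],-1)
    W=(P@np.array(c['T']).T)[...,:3]; W[z<=0]=np.nan
    return W
E
python3 - <<'E'
from h import *
for n in ['scene','top','wrist']:
    c=cam(n,n+'0.png'); np.savez(n+'0.npz',**c); print(n,c['vfov'],c['cx'],c['cy'],np.round(c['T'],3).tolist())
print(read_state())
E
```

```text
scene 44.7368364896177 317.0536738091871 194.67006872909735 [[0.559, 0.614, -0.557, 1.296], [0.829, -0.426, 0.363, -0.63], [-0.015, -0.665, -0.747, 1.096], [0.0, 0.0, 0.0, 1.0]]
top 47.153365356366066 319.9443388955443 207.70730954809477 [[0.026, -0.996, 0.09, 0.384], [-1.0, -0.027, -0.009, -0.123], [0.011, -0.09, -0.996, 1.252], [0.0, 0.0, 0.0, 1.0]]
wrist 69.988919970339 311.891022921587 202.14925750907184 [[0.359, -0.887, -0.292, 0.308], [-0.933, -0.342, -0.11, -0.577], [-0.002, 0.312, -0.95, 0.374], [0.0, 0.0, 0.0, 1.0]]
{'clock': 0.15, 'joints': array([ 1.15998111,  0.46819697, -0.01157268,  1.60338256,  0.00599071,
        1.07137667, -0.05628488]), 'qvel': array([-0.00075706, -0.00290955,  0.00199673, -0.00302325, -0.00075193,
        0.00093763,  0.00035027]), 'joint_efforts': array([ 1.46239425e-03, -5.32794392e+01,  2.15307815e-02, -2.51555854e+01,
        1.14259205e-02,  5.53018544e-03, -3.38154848e-05]), 'tool_pos': array([ 0.23350758, -0.60617382,  0.23055502]), 'tool_rot': array([ 9.83143839e-01,  1.82832575e-01, -1.73986945e-04, -6.41589857e-04]), 'force': array([ 0.19295791, -0.19301938,  0.07752456]), 'ft_torque': array([0.07148428, 0.04686369, 0.00366248]), 'opening': 0.08520228794942694}
```

View pics/top0.png

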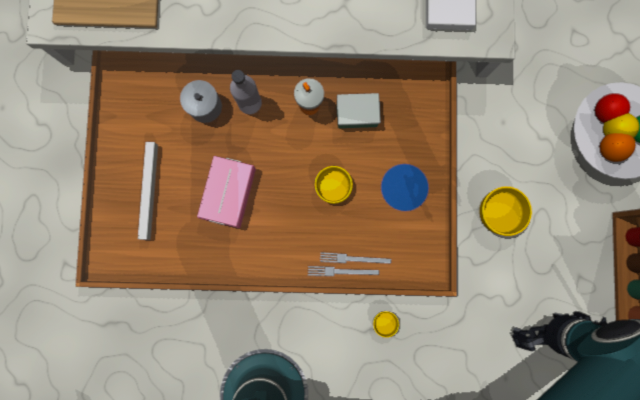

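View pics/scene0.png

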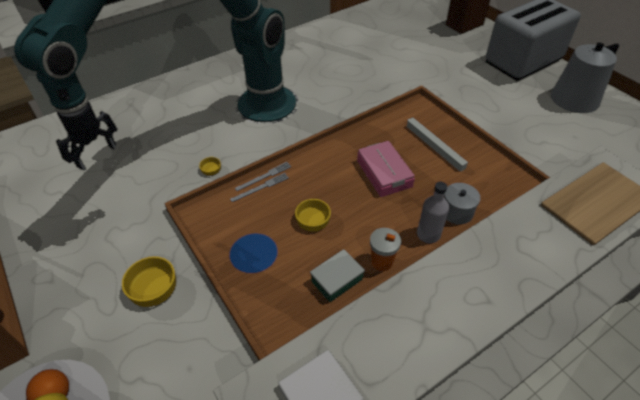

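Top view: the yellow bowls are at (333,185) on the tray, (506,212) larger and off the tray, and (386,324) smaller and off the tray. The bento is at (227,191), the bar at (148,190) and the mark at (405,187). Next I'll measure them and take a close crop.

```bash
cat > m.py <<'E'
from h import *
def fit(W,m,zlo,zhi):
    k=m&(W[...,2]>zlo)&(W[...,2]<zhi)&np.isfinite(W[...,2]); return W[k]
def obj(c,W):
    hsv=cv2.cvtColor(c['image'],cv2.COLOR_RGB2HSV); H,S,V=[hsv[...,i].astype(int) for i in range(3)]
    return H,S,V
def comps(m,mn=60):
    n,l,s,ce=cv2.connectedComponentsWithStats(m.astype(np.uint8),connectivity=8)
    return [(l==i,s[i],ce[i]) for i in range(1,n) if s[i,4]>mn]
def rect(P):
    (cx,cy),(w,h),a=cv2.minAreaRect((P[:,:2]*1000).astype(np.float32)); 
    if w<h: w,h,a=h,w,a-90
    return np.round([cx,cy,w,h,a],1)
def report(c):
    W=world(c);H,S,V=obj(c,W); r={}
    Z=W[...,2]
    for nm,m in [('yellow',(H>20)&(H<35)&(S>170)&(V>90)),('pink',(H>150)&(H<178)&(S>40)&(V>100)),('blue',(H>100)&(H<118)&(S>150)&(V>70)),('white',(S<40)&(V>150)&(Z>.03)&(Z<.05))]:
        for k,s,ce in comps(m):
            P=W[k]; P=P[np.isfinite(P[:,0])]
            if len(P)<40: continue
            zt=np.percentile(P[:,2],95)
            T=P[P[:,2]>zt-.006]
            (x,y),rad=cv2.minEnclosingCircle((T[:,:2]*1000).astype(np.float32))
            print(nm,np.round(ce),s[4],'ztop %.3f'%zt,'rect(mm,deg)',rect(T),'circ',np.round([x,y,rad],1))
if __name__=='__main__':
    import sys
    for n in sys.argv[1:]:
        print(n); report(cam(n))
E
python3 - <<'E'
from m import *
for n in ['top','scene']:
    c=dict(np.load(n+'0.npz')); print(n); report(c)
c=dict(np.load('top0.npz')); W=world(c)
print('floor',[np.round(W[v,u],3).tolist() for u,v in [(280,230),(110,270),(440,270),(440,100),(100,150)]])
# tall things
Z=W[...,2]; 
for k,s,ce in comps((Z>.05)&(W[...,0]>.3)&(W[...,0]<.85)&(np.abs(W[...,1])<.5)):
    P=W[k];print('tall',np.round(ce),s[4],P.min(0).round(3),P.max(0).round(3))
for k,s,ce in comps((Z<.03)&(c['image'].min(2)>120)&(W[...,0]>.23)&(W[...,0]<.42)&(np.abs(W[...,1])<.48),10):
    P=W[k];print('fork',np.round(ce),s[4],P.min(0).round(3),P.max(0).round(3))
im=cv2.cvtColor(c['image'],cv2.COLOR_RGB2BGR)[90:310,70:470]
cv2.imwrite('pics/crop0.png',cv2.resize(im,None,fx=2,fy=2,interpolation=cv2.INTER_CUBIC))
E
```

```text
top
yellow [622. 125.] 559 ztop 0.131 rect(mm,deg) [ 718.5 -906.    46.6   44.8  -23.5] circ [ 720.7 -904.9   24.9]
yellow [333. 184.] 1156 ztop 0.051 rect(mm,deg) [ 557.5 -166.1   98.2   96.   -44.1] circ [ 557.2 -166.2   49.9]
yellow [506. 211.] 1973 ztop 0.050 rect(mm,deg) [ 498.6 -627.1  131.8  128.7  -52.1] circ [ 497.7 -627.4   67.3]
yellow [386. 324.] 524 ztop 0.027 rect(mm,deg) [ 192.7 -314.6   65.    64.8  -43.5] circ [ 193.4 -314.6   33.7]
pink [225. 191.] 2627 ztop 0.070 rect(mm,deg) [529.6 115.8 165.2 104.8 -12.2] circ [530.1 114.8  95.4]
blue [404. 187.] 1636 ztop 0.019 rect(mm,deg) [ 558.9 -363.1  124.1  121.5  -89.1] circ [ 559.2 -362.8   62.9]
white [146. 190.] 846 ztop 0.048 rect(mm,deg) [528.9 327.6 256.6  25.2  -0.8] circ [528.8 328.7 128.4]
scene
yellow [209. 166.] 178 ztop 0.024 rect(mm,deg) [ 205.4 -324.2   66.8   40.7   32.6] circ [ 199.  -314.4   33.5]
yellow [311. 214.] 595 ztop 0.048 rect(mm,deg) [ 558.9 -165.1   98.6   95.6  -32.4] circ [ 559.2 -165.9   51.3]
yellow [147. 282.] 1419 ztop 0.047 rect(mm,deg) [ 503.5 -627.6  129.8  127.    14.5] circ [ 502.5 -
[... 346 characters left out ...]
[[0.433, -0.028, 0.014], [0.314, 0.423, 0.01], [0.337, -0.462, 0.012], [0.805, -0.46, 0.015], [0.638, 0.47, 0.015]]
tall [244.  91.] 868 [0.748 0.036 0.051] [0.813 0.099 0.219]
tall [308.  94.] 776 [ 0.743 -0.133  0.05 ] [ 0.821 -0.059  0.142]
tall [199.  99.] 1169 [0.721 0.144 0.05 ] [0.817 0.24  0.11 ]
tall [358. 109.] 1287 [ 0.716 -0.285  0.05 ] [ 0.804 -0.171  0.072]
tall [225. 191.] 2709 [0.438 0.046 0.05 ] [0.621 0.185 0.074]
fork [357. 259.] 288 [ 0.351 -0.326  0.01 ] [ 0.373 -0.141  0.025]
fork [326. 258.] 11 [ 0.361 -0.167  0.013] [ 0.361 -0.141  0.022]
fork [344. 271.] 295 [ 0.316 -0.294  0.011] [ 0.338 -0.109  0.024]
fork [267. 299.] 4860 [ 0.23  -0.48  -0.007] [0.267 0.48  0.01 ]
```

View pics/crop0.png

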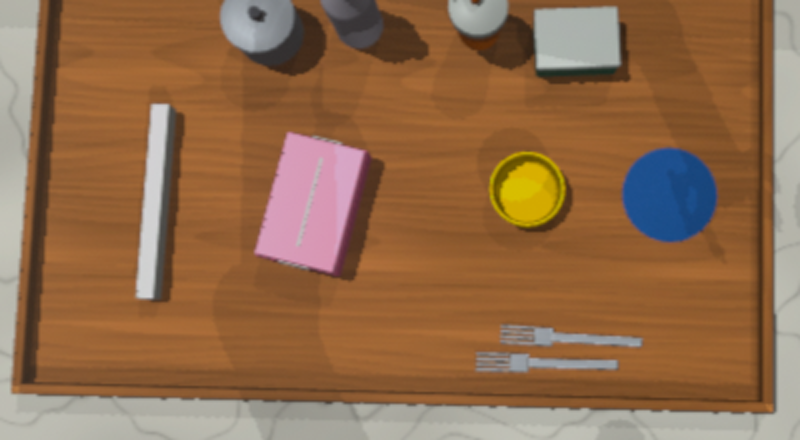

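The crop shows the tray bowl at (333,185) measures 100 mm across the rim, against 134 mm and 67 mm for the other two, so it is the middle-sized katori. The bento is at about (531,116) mm, turned -12°, and the bar is at (529,328). I'll swing over to behind the bento with the jaws along x.

Request:
play_rows(
  commands=[
    [[0.41,0.843,0,0,0,0.02126,0],[0.41,0.843,0,0,0,0.02126,0],[0.41,0.843,0,0,0,0.02126,0],[0.41,0.843,0,0,0,0.02126,0],[0.41,0.843,0,0,0,0.02126,0],[0.41,0.843,0,0,0,0.02126,0],[0.41,0.843,0,0,0,0.02126,0],[0.41,0.843,0,0,0,0.02126,0],[0.41,0.843,0,0,0,0.02126,0],[0.41,0.843,0,0,0,0.02126,0],[0.41,0.843,0,0,0,0.02126,0],[0.41,0.843,0,0,0,0.02126,0]],
  ],
)

```text
clock: 1.15
tool_pos: [0.3328, -0.4026, 0.2313]
tool_rot: [0.926, 0.376, 0.0, 0.0]
force: [0.5, 0.1, 0.1]
opening: 0.0855
```

Request:
play_rows(
  commands=[
    [[0.41,0.843,0,0,0,0.02126,0],[0.41,0.843,0,0,0,0.02126,0],[0.41,0.843,0,0,0,0.02126,0],[0.41,0.843,0,0,0,0.02126,0],[0.41,0.843,0,0,0,0.02126,0],[0.41,0.843,0,0,0,0.02126,0],[0.41,0.843,0,0,0,0.02126,0],[0.41,0.843,0,0,0,0.02126,0],[0.41,0.843,0,0,0,0.02126,0],[0.41,0.843,0,0,0,0.02126,0],[0.41,0.843,0,0,0,0.02126,0],[0.41,0.843,0,0,0,0.02126,0]],
  ],
)

```text
clock: 2.15
tool_pos: [0.4313, -0.2002, 0.2313]
tool_rot: [0.833, 0.553, 0.0, 0.0]
force: [-0.8, 0.7, 0.4]
opening: 0.0856
```

Request:
play_rows(
  commands=[
    [[0.41,0.843,0,0,0,0.02126,0],[0.41,0.843,0,0,0,0.02126,0],[0.41,0.843,0,0,0,0.02126,0],[0.41,0.843,0,0,0,0.02126,0],[0.41,0.843,0,0,0,0.02126,0],[0.41,0.843,0,0,0,0.02126,0],[0.41,0.843,0,0,0,0.02126,0],[0.41,0.843,0,0,0,0.02126,0],[0.41,0.843,0,0,0,0.02126,0],[0.41,0.843,0,0,0,0.02126,0],[0.41,0.843,0,0,0,0.02126,0],[0.41,0.843,0,0,0,0.02126,0]],
  ],
)

```text
clock: 3.15
tool_pos: [0.5294, 0.0023, 0.2312]
tool_rot: [0.706, 0.708, 0.0, -0.0]
force: [-0.8, -1.0, -0.4]
opening: 0.0857
```

Request:
play_rows(
  commands=[
    [[0,-0.05,-0.9,0,0,0,0],[0,-0.05,-0.9,0,0,0,0],[0,-0.05,-0.9,0,0,0,0],[0,-0.05,-0.9,0,0,0,0],[0,0,-0.9,0,0,0,0],[0,0,-0.9,0,0,0,0],[0,0,-0.9,0,0,0,0],[0,0,-0.9,0,0,0,0],[0,0,-0.9,0,0,0,0],[0,0,-0.9,0,0,0,0],[0,0,-0.9,0,0,0,0],[0,0,-0.2,0,0,0,0]],
  ],
)

```text
clock: 4.15
tool_pos: [0.5272, -0.0027, 0.0267]
tool_rot: [0.707, 0.707, -0.001, -0.002]
force: [-0.4, -0.5, -0.3]
opening: 0.0854
```

Run:
```python
from m import *
c=cam('scene','scene1.png'); report(c); cam('wrist','wrist1.png')
```

```text
yellow [213. 166.] 87 ztop 0.024 rect(mm,deg) [ 224.9 -311.4   34.3   10.7   86.6] circ [ 219.6 -311.1   17.2]
yellow [312. 216.] 526 ztop 0.048 rect(mm,deg) [ 563.3 -168.    95.8   89.5   57.2] circ [ 559.3 -165.8   50.6]
yellow [147. 282.] 1498 ztop 0.047 rect(mm,deg) [ 502.9 -629.   129.4  126.3   -1.9] circ [ 503.  -627.3   66.5]
yellow [ 52. 397.] 148 ztop 0.126 rect(mm,deg) [ 706.9 -894.2   38.4   11.5   58.1] circ [ 709.3 -895.7   19.3]
pink [387. 164.] 1262 ztop 0.067 rect(mm,deg) [528.9  95.6 169.7 146.3 -12.5] circ [528.7  94.  108. ]
blue [253. 253.] 1325 ztop 0.015 rect(mm,deg) [ 562.2 -363.7  121.   120.6  -46.3] circ [ 562.3 -361.3   62.7]
```

View pics/scene1.png

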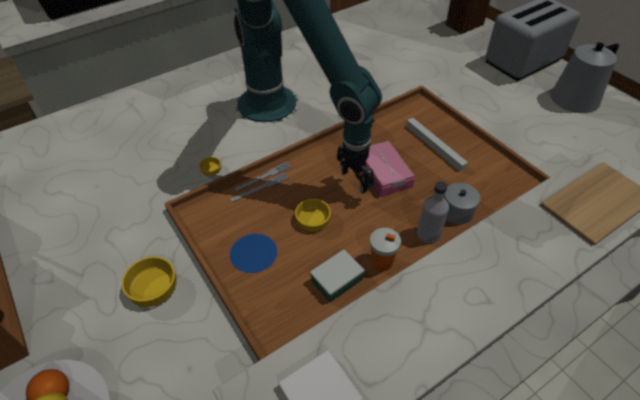

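View pics/wrist1.png

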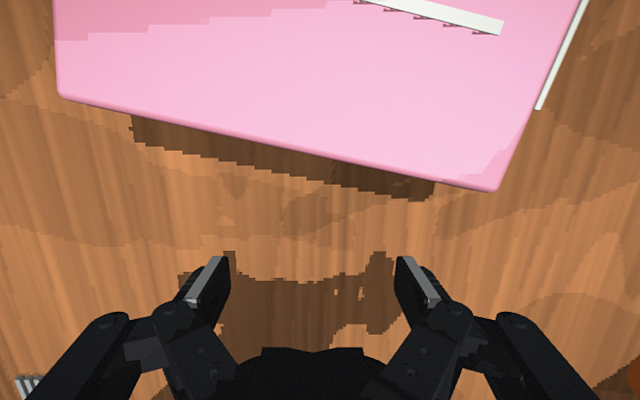

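The wrist view shows both fingers at about (215,280) and (410,280), facing the long side. The box's +x corner, at (495,190), is the nearer one. I'll lower the hand and push in +y slowly.

Request:
play_rows(
  commands=[
    [[0,0,-0.3,0,0,0,0],[0,0.1,-0.3,0,0,0,0],[0,0.25,0,0,0,0,0],[0,0.25,0,0,0,0,0],[0,0.25,0,0,0,0,0],[0,0.25,0,0,0,0,0],[0,0.25,0,0,0,0,0],[0,0.25,0,0,0,0,0],[0,0.25,0,0,0,0,0],[0,0.25,0,0,0,0,0],[0,0.25,0,0,0,0,0],[0,0.25,0,0,0,0,0]],
  ],
)

```text
clock: 5.25
tool_pos: [0.5292, 0.0484, 0.0174]
tool_rot: [0.708, 0.707, -0.0, 0.0]
force: [1.0, -2.0, 0.2]
opening: 0.0856
```

Request:
play_rows(
  commands=[
    [[0,0.25,0,0,0,0,0],[0,0.25,0,0,0,0,0],[0,0.25,0,0,0,0,0],[0,0.25,0,0,0,0,0],[0,0.25,0,0,0,0,0],[0,0.25,0,0,0,0,0],[0,0.25,0,0,0,0,0],[0,0.25,0,0,0,0,0]],
  ],
)

```text
clock: 5.92
tool_pos: [0.5285, 0.0886, 0.0172]
tool_rot: [0.707, 0.707, -0.0, 0.0]
force: [-0.5, -1.5, 2.4]
opening: 0.0855
```

Run:
```python
from m import *
c=cam('top','top2.png'); report(c); cam('wrist','wrist2.png')
```

```text
yellow [622. 125.] 568 ztop 0.132 rect(mm,deg) [ 718.4 -904.2   43.9   43.8  -87.9] circ [ 719.4 -905.4   23.9]
yellow [333. 184.] 1156 ztop 0.051 rect(mm,deg) [ 557.5 -165.8   98.5   96.3  -42.4] circ [ 557.3 -165.8   49.7]
yellow [506. 211.] 1983 ztop 0.050 rect(mm,deg) [ 498.3 -628.   131.2  128.9  -84. ] circ [ 499.4 -627.2   66.9]
yellow [384. 324.] 474 ztop 0.028 rect(mm,deg) [ 193.8 -313.3   65.6   64.3    0.8] circ [ 193.6 -314.5   33.6]
yellow [635. 341.] 156 ztop 0.055 rect(mm,deg) [ 164.5 -963.1   29.1    7.    -6.3] circ [ 164.4 -964.5   14.7]
pink [193. 213.] 332 ztop 0.511 rect(mm,deg) [425.3  62.4  28.2   6.5  34.8] circ [425.9  61.4  14.3]
blue [404. 187.] 1635 ztop 0.019 rect(mm,deg) [ 559.2 -363.   123.6  121.6  -88. ] circ [ 559.  -362.7   62.7]
white [146. 190.] 868 ztop 0.048 rect(mm,deg) [529.1 328.1 257.4  24.4  -1. ] circ [529.1 328.4 129. ]
```

View pics/wrist2.png

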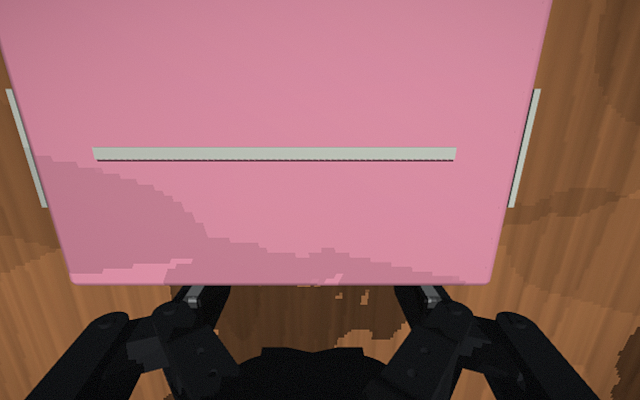

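The box's near edge runs level along row 283 against both fingers, so it has lined up. Its centre is about 12 mm to the -x side of the hand, which is within tolerance. I'll carry on pushing.

Request:
play_rows(
  commands=[
    [[0,0.25,0,0,0,-0.005,0],[0,0.25,0,0,0,-0.005,0],[0,0.25,0,0,0,0,0],[0,0.25,0,0,0,0,0],[0,0.25,0,0,0,0,0],[0,0.25,0,0,0,0,0],[0,0.25,0,0,0,0,0],[0,0.25,0,0,0,0,0],[0,0.25,0,0,0,0,0],[0,0.25,0,0,0,0,0],[0,0.25,0,0,0,0,0],[0,0.25,0,0,0,0,0]],
  ],
)

```text
clock: 7.02
tool_pos: [0.5289, 0.1489, 0.0173]
tool_rot: [0.713, 0.701, -0.0, 0.0]
force: [0.8, -2.5, -0.6]
opening: 0.0855
```

Request:
play_rows(
  commands=[
    [[0,0.25,0,0,0,0,0],[0,0.25,0,0,0,0,0],[0,0.1,0,0,0,0,0],[0,0.1,0,0,0,0,0],[0,0,0,0,0,0,0]],
  ],
)

```text
clock: 7.43
tool_pos: [0.5289, 0.163, 0.0174]
tool_rot: [0.713, 0.701, 0.0, -0.0]
force: [-0.5, -0.2, -0.6]
opening: 0.0856
```

Run:
```python
from m import *
cam('wrist','wrist3.png'); c=cam('scene','scene3.png')
```

```text
(no output)
```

View pics/wrist3.png

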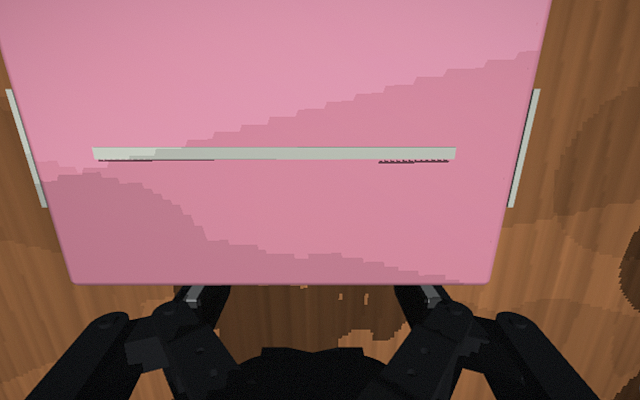

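Still square to the hand, with about 30 mm left to go by the contact geometry.

Request:
play_rows(
  commands=[
    [[0,0.2,0,0,0,0,0],[0,0.2,0,0,0,0,0],[0,0.2,0,0,0,0,0],[0,0.2,0,0,0,0,0],[0,0.2,0,0,0,0,0],[0,0.1,0,0,0,0,0],[0,0.1,0,0,0,0,0]],
  ],
)

```text
clock: 8.12
tool_pos: [0.5289, 0.1867, 0.0173]
tool_rot: [0.713, 0.701, -0.0, 0.0]
force: [-0.8, -2.4, 1.0]
opening: 0.0853
```

Request:
play_rows(
  commands=[
    [[0,0.08,0,0,0,0,0],[0,0.08,0,0,0,0,0],[0,0.08,0,0,0,0,0]],
  ],
)

```text
clock: 8.37
tool_pos: [0.5289, 0.1911, 0.0173]
tool_rot: [0.713, 0.701, -0.0, 0.0]
force: [-0.7, -2.8, 1.4]
opening: 0.0855
```

Request:
play_rows(
  commands=[
    [[0,0.06,0,0,0,0,0],[0,0.06,0,0,0,0,0]],
  ],
)

```text
clock: 8.53
tool_pos: [0.5289, 0.1936, 0.0173]
tool_rot: [0.713, 0.701, -0.0, 0.0]
force: [0.2, -2.1, 1.8]
opening: 0.0856
```

Request:
play_rows(
  commands=[
    [[0,0.06,0,0,0,0,0]],
  ],
)

```text
clock: 8.62
tool_pos: [0.5289, 0.194, 0.0173]
tool_rot: [0.713, 0.701, -0.001, 0.0]
force: [-0.9, -5.8, 2.6]
opening: 0.0857
```

Request:
play_rows(
  commands=[
    [[0,0.05,0,0,0,0,0]],
  ],
)

```text
clock: 8.7
tool_pos: [0.5288, 0.194, 0.0173]
tool_rot: [0.713, 0.701, -0.001, 0.001]
force: [-1.9, -9.1, 5.2]
opening: 0.0852
```

Run:
```python
from m import *
c=cam('top','top4.png');W=world(c); 
im=cv2.cvtColor(c['image'],cv2.COLOR_RGB2BGR)[100:280,80:320]
cv2.imwrite('pics/crop4.png',cv2.resize(im,None,fx=3,fy=3,interpolation=cv2.INTER_CUBIC))
report(c)
```

```text
yellow [622. 125.] 569 ztop 0.132 rect(mm,deg) [ 718.9 -906.    45.8   43.7   62.3] circ [ 718.6 -904.3   24.9]
yellow [333. 184.] 1156 ztop 0.050 rect(mm,deg) [ 557.6 -165.8   99.1   96.2  -43.8] circ [ 557.4 -165.7   49.9]
yellow [506. 211.] 1984 ztop 0.050 rect(mm,deg) [ 498.3 -626.8  130.1  128.7  -50.9] circ [ 500.4 -627.5   67.1]
yellow [385. 324.] 506 ztop 0.027 rect(mm,deg) [ 192.5 -314.2   66.3   64.7   16.6] circ [ 193.4 -314.5   34. ]
yellow [635. 341.] 157 ztop 0.055 rect(mm,deg) [ 1.633e+02 -9.634e+02  3.370e+01  8.600e+00 -6.000e-01] circ [ 163.3 -966.3   16.9]
blue [404. 187.] 1635 ztop 0.019 rect(mm,deg) [ 559.2 -363.3  124.   121.5  -89.3] circ [ 559.1 -362.8   62.8]
white [149. 148.] 97 ztop 0.048 rect(mm,deg) [638.3 327.7  41.7  21.7 -10.6] circ [637.9 325.6  21.5]
white [142. 223.] 248 ztop 0.047 rect(mm,deg) [454.4 329.9 108.   23.4  -1.2] circ [454.5 332.   54.5]
```

View pics/crop4.png

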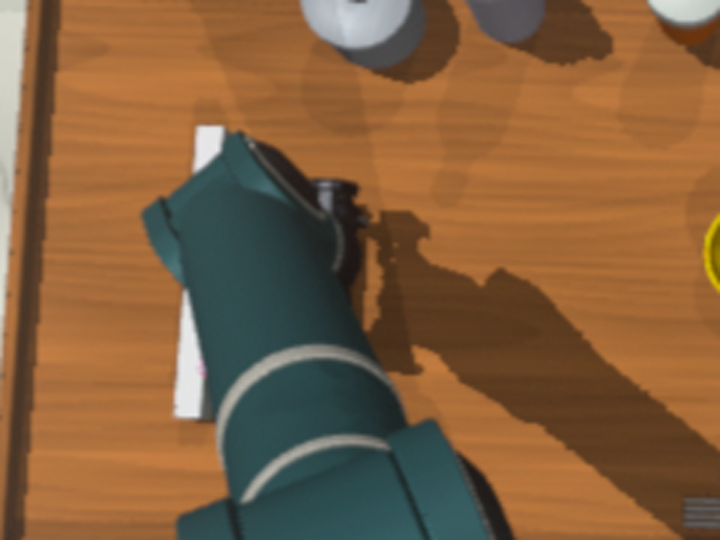

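The TCP stopped at y=0.194, where I predicted contact, and the force is building up. I'll press slightly more, then back off and look.

Request:
play_rows(
  commands=[
    [[0,0.05,0,0,0,0,0],[0,0,0,0,0,0,0]],
  ],
)

```text
clock: 8.92
tool_pos: [0.5287, 0.194, 0.0173]
tool_rot: [0.714, 0.701, -0.002, 0.001]
force: [-1.5, -7.9, 5.3]
opening: 0.0856
```

Request:
play_rows(
  commands=[
    [[0,-0.15,0,0,0,0,0],[0,-0.3,0,0,0,0,0],[0,-0.5,0,0,0,0,0],[0,-0.8,0,0,0,0,0],[0,-0.9,0.4,0,0,0,0],[0,-1,0.4,0,0,0,0.2],[0,-1,0.4,0,0,0,0.4],[0,-1,0.4,0,0,0,0.4],[0,-1,0.4,0,0,0,0.4],[0,-1,0,0,0,0,0.4],[0,-1,0,0,0,0,0.4],[0,-1,0,0,0,0,0.4]],
  ],
)

```text
clock: 9.92
tool_pos: [0.5288, 0.0025, 0.0575]
tool_rot: [0.713, 0.701, 0.0, 0.0]
force: [0.0, 0.7, -0.0]
opening: 0.0511
```

Request:
play_rows(
  commands=[
    [[0.3,-1,0,0,0,0.005,0.4],[0.4,-1,0,0,0,0.005,0.4],[0.4,-0.8,0,0,0,0,0.4],[0.4,-0.5,0,0,0,0,0.4],[0,0,0,0,0,0,0.4]],
  ],
)

```text
clock: 10.33
tool_pos: [0.5603, -0.0653, 0.0572]
tool_rot: [0.709, 0.705, 0.0, 0.001]
force: [-0.2, -0.2, -0.4]
opening: 0.0517
```

Run:
```python
from m import *
c=cam('top','top5.png');W=world(c); 
im=cv2.cvtColor(c['image'],cv2.COLOR_RGB2BGR)[100:280,80:320]
cv2.imwrite('pics/crop5.png',cv2.resize(im,None,fx=3,fy=3,interpolation=cv2.INTER_CUBIC))
report(c); c=cam('scene','scene5.png');report(c); cam('wrist','wrist5.png'); print(read_state()['tool_pos'],read_state()['opening'])
```

```text
yellow [622. 125.] 567 ztop 0.132 rect(mm,deg) [ 720.5 -905.7   44.4   41.5  -40.9] circ [ 719.3 -905.    23.7]
yellow [334. 184.] 1070 ztop 0.050 rect(mm,deg) [ 558.9 -170.6   99.3   87.5   18.3] circ [ 557.4 -165.9   49.7]
yellow [506. 211.] 1984 ztop 0.050 rect(mm,deg) [ 499.  -627.5  131.5  128.4  -55.7] circ [ 500.4 -626.5   67.1]
yellow [388. 323.] 399 ztop 0.027 rect(mm,deg) [ 197.2 -323.2   67.7   46.8   24.7] circ [ 193.1 -314.4   33.9]
yellow [635. 341.] 153 ztop 0.055 rect(mm,deg) [ 166.4 -963.1   27.4    5.8   -7.9] circ [ 166.1 -965.5   13.7]
pink [175. 199.] 1611 ztop 0.070 rect(mm,deg) [516.6 260.  168.6 103.6  -0.9] circ [516.9 260.1  94.8]
blue [404. 187.] 1635 ztop 0.019 rect(mm,deg) [ 559.1 -363.2  123.8  121.9  -89. ] circ [ 558.9 -362.8   62.8]
white [145. 190.] 713 ztop 0.048 rect(mm,deg) [528.8 328.2 256.7  24.2  -1.1] circ [528.8 330.6 128.5]
yellow [209. 166.] 184 ztop 0.024 rect(mm,deg) [ 200.3 -324.9   66.5   40.8   22.2] circ [ 197.3 -317.7   34. ]
yellow [316. 221.] 216 ztop 0.048 rect(mm,deg) [ 589.6 -171.4   92.5   37.4   79.5] circ [ 575.3 -168.8   46.3]
yellow [147. 282.] 1508 ztop 0.047 rect(mm,deg) [ 502.6 -627.3  129.4  128.9   33.1] circ [ 503.  -628.2   66.9]
yellow [ 52. 397.] 147 ztop 0.126 rect(mm,deg) [ 707.9 -893.    37.9   11.9   54.4] circ [ 710.3 -894.7   19. ]
pink [420. 142.] 1241 ztop 0.066 rect(mm,deg) [519.9 260.4 169.  106.6  -0.9] circ [519.3 261.2  94.6]
blue [253. 253.] 1323 ztop 0.015 rect(mm,deg) [ 561.8 -363.4  122.1  119.4   45.9] circ [ 561.2 -362.9   62. ]
[ 0.55839088 -0.06079742  0.05713563] 0.051675887161398336
```

View pics/crop5.png

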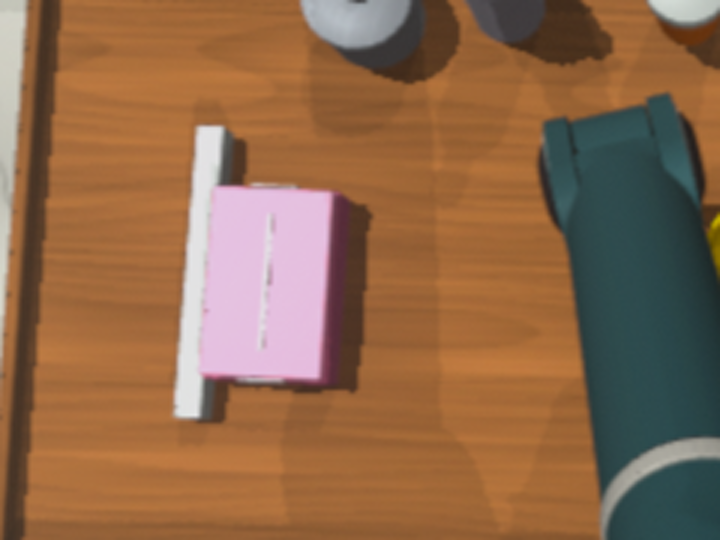

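View pics/wrist5.png

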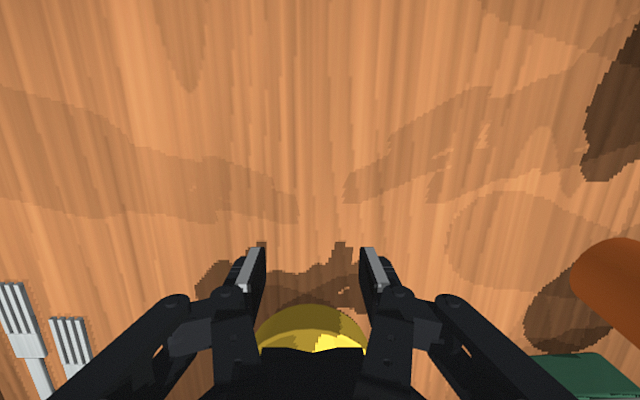

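The bento now measures (517,260) at -0.9°, against the bar at (529,328) at -1.0°, so it is flush, parallel and 12 mm off centre. Next is the katori: lower behind it and push in -y with the half-open fingers as a cradle.

Request:
play_rows(
  commands=[
    [[-0.1,0,-0.5,0,0,0,0.4],[0,0,-0.5,0,0,0,0.4],[0,0,-0.5,0,0,0,0.4],[0,0,-0.35,0,0,0,0.4],[0,-0.25,0,0,0,0,0.4],[0,-0.25,0,0,0,0,0.4],[0,-0.25,0,0,0,0,0.4],[0,-0.25,0,0,0,0,0.4],[0,-0.25,0,0,0,0,0.4],[0,-0.25,0,0,0,0,0.4],[0,-0.2,0,0,0,0,0.4],[0,-0.2,0,0,0,0,0.4]],
  ],
)

```text
clock: 11.48
tool_pos: [0.5569, -0.1009, 0.0205]
tool_rot: [0.708, 0.707, 0.0, 0.0]
force: [-0.5, 0.2, -0.4]
opening: 0.0513
```

Request:
play_rows(
  commands=[
    [[0,-0.15,0,0,0,0,0.4],[0,-0.15,0,0,0,0,0.4],[0,-0.15,0,0,0,0,0.4],[0,-0.2,0,0,0,0,0.4],[0,-0.2,0,0,0,0,0.4],[0,-0.2,0,0,0,0,0.4],[0,-0.2,0,0,0,0,0.4]],
  ],
)

```text
clock: 12.07
tool_pos: [0.5569, -0.1254, 0.0203]
tool_rot: [0.707, 0.707, 0.0, -0.0]
force: [0.1, 0.4, -0.2]
opening: 0.051
```

Run:
```python
from m import *
c=cam('top','top6.png');report(c); c=cam('scene','scene6.png');report(c); cam('wrist','wrist6.png')
```

```text
yellow [622. 125.] 567 ztop 0.131 rect(mm,deg) [ 720.  -906.3   47.    46.1   -1.3] circ [ 719.5 -904.3   25.2]
yellow [349. 180.] 230 ztop 0.052 rect(mm,deg) [ 549.1 -202.9   96.3   43.8  -16. ] circ [ 554.3 -185.1   48.2]
yellow [506. 211.] 1985 ztop 0.050 rect(mm,deg) [ 498.2 -626.7  131.2  128.3  -58.2] circ [ 497.3 -626.6   67.1]
yellow [635. 341.] 154 ztop 0.056 rect(mm,deg) [ 163.7 -962.5   28.2    7.1   -6.8] circ [ 163.4 -964.5   14.1]
pink [177. 200.] 1603 ztop 0.070 rect(mm,deg) [517.9 260.2 166.1 103.4  -1.1] circ [516.9 259.8  95.5]
blue [404. 187.] 1640 ztop 0.019 rect(mm,deg) [ 559.2 -363.   123.8  121.5  -87.7] circ [ 559.1 -362.    63.2]
white [145. 190.] 715 ztop 0.048 rect(mm,deg) [528.9 328.5 257.   24.8  -1.6] circ [528.9 328.7 128.8]
yellow [209. 166.] 187 ztop 0.024 rect(mm,deg) [ 201.1 -323.3   67.    44.6   17.9] circ [ 197.  -312.5   34.4]
yellow [309. 225.] 89 ztop 0.049 rect(mm,deg) [ 589.6 -203.6   72.5   19.2   48.7] circ [ 583.1 -197.9   36.3]
yellow [147. 282.] 1509 ztop 0.047 rect(mm,deg) [ 502.3 -628.   129.9  125.8  -13.3] circ [ 503.6 -626.5   66.2]
yellow [ 52. 397.] 148 ztop 0.125 rect(mm,deg) [ 706.8 -894.3   35.1   12.4   53.2] circ [ 709.  -895.9   17.6]
pink [420. 142.] 1252 ztop 0.066 rect(mm,deg) [520.4 261.3 169.5 107.2  -1.3] circ [520.5 261.2  94.4]
blue [253. 253.] 1328 ztop 0.015 rect(mm,deg) [ 560.7 -362.8  121.8  119.9  -30.8] circ [ 560.9 -362.1   62.1]
```

View pics/wrist6.png

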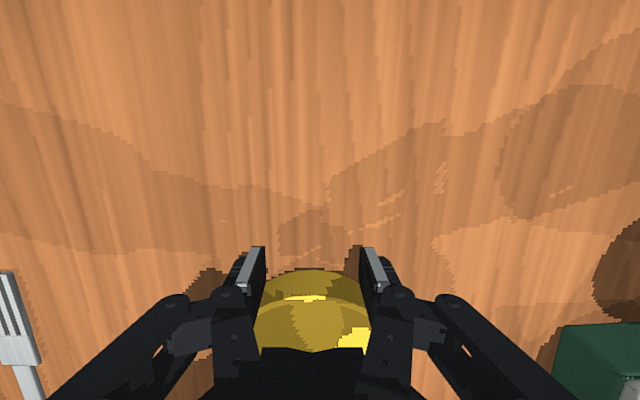

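View pics/scene6.png

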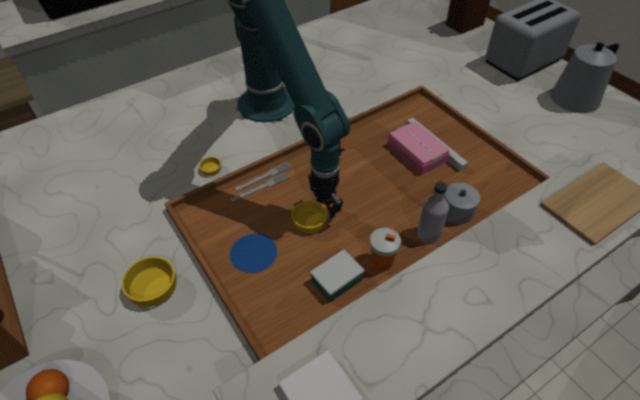

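```bash
cat > k.py <<'E'
from m import *
from scipy.optimize import least_squares
def kat(c):
    W=world(c);H,S,V=obj(c,W)
    m=(H>18)&(H<36)&(S>150)&(V>60)&(W[...,2]>.04)&(W[...,2]<.058)&(W[...,0]>.45)&(W[...,0]<.66)&(W[...,1]>-.5)&(W[...,1]<-.05)
    P=W[m][:,:2]
    r=least_squares(lambda p:np.hypot(*(P-p).T)-.048,P.mean(0),loss='soft_l1',f_scale=.002)
    return r.x,len(P),P.min(0),P.max(0),np.abs(r.fun).mean()
if __name__=='__main__':
    for n in ['top','scene']: print(n,kat(cam(n)))
    print(read_state()['tool_pos'])
E
python3 -c "
from k import *
print(kat(dict(np.load('top0.npz'))));print(kat(dict(np.load('scene0.npz'))))"; python3 k.py
```

```text
(array([ 0.55652146, -0.1656967 ]), 224, array([ 0.50818788, -0.21457477]), array([ 0.60606785, -0.11636911]), np.float64(0.001417380118159322))
(array([ 0.55998347, -0.16586088]), 202, array([ 0.50840422, -0.21601288]), array([ 0.61017002, -0.11571249]), np.float64(0.0015659914984800481))
top (array([ 0.55652998, -0.1765069 ]), 76, array([ 0.5235648 , -0.22537602]), array([ 0.60385768, -0.19508841]), np.float64(0.0013409646026269276))
scene (array([ 0.55933871, -0.17781633]), 208, array([ 0.50904795, -0.22711715]), array([ 0.60856851, -0.12580462]), np.float64(0.001520303058886857))
[ 0.55685472 -0.12518999  0.02028098]
```

The cradle is holding: bowl centre y=-177 with the TCP at -125. I'll push on about 170 mm, then check.

Request:
play_rows(
  commands=[
    [[0.01,-0.25,0,0,0,0,0.4],[0,-0.25,0,0,0,0,0.4],[0.01,-0.25,0,0,0,0,0.4],[0,-0.25,0,0,0,0,0.4],[0.01,-0.25,0,0,0,0,0.4],[0,-0.25,0,0,0,0,0.4],[0.01,-0.25,0,0,0,0,0.4],[0,-0.25,0,0,0,0,0.4],[0.01,-0.25,0,0,0,0,0.4],[0,-0.25,0,0,0,0,0.4],[0.01,-0.25,0,0,0,0,0.4],[0,-0.25,0,0,0,0,0.4]],
  ],
)

```text
clock: 13.32
tool_pos: [0.5581, -0.1857, 0.0203]
tool_rot: [0.707, 0.707, 0.0, 0.0]
force: [0.3, 0.6, 1.3]
opening: 0.0508
```

```bash
python3 k.py
```

```text
top (array([ 0.55817411, -0.23547227]), 45, array([ 0.54147354, -0.28612866]), array([ 0.59183351, -0.27219717]), np.float64(0.0012614684698482616))
scene (array([ 0.56067299, -0.238344  ]), 199, array([ 0.50821222, -0.28833236]), array([ 0.6106835 , -0.18921267]), np.float64(0.0014685722760132576))
[ 0.55798813 -0.18664006  0.0202473 ]
```

Request:
play_rows(
  commands=[
    [[0.01,-0.25,0,0,0,0,0.4],[0,-0.25,0,0,0,0,0.4],[0.01,-0.25,0,0,0,0,0.4],[0,-0.25,0,0,0,0,0.4],[0.01,-0.25,0,0,0,0,0.4],[0,-0.25,0,0,0,0,0.4],[0.01,-0.25,0,0,0,0,0.4],[0,-0.25,0,0,0,0,0.4],[0,-0.25,0,0,0,0,0.4],[0,-0.25,0,0,0,0,0.4],[0,-0.25,0,0,0,0,0.4],[0,-0.25,0,0,0,0,0.4]],
  ],
)

```text
clock: 14.42
tool_pos: [0.5589, -0.2457, 0.0203]
tool_rot: [0.707, 0.707, -0.0, 0.0]
force: [-0.0, 1.2, -0.1]
opening: 0.0511
```

Request:
play_rows(
  commands=[
    [[0,-0.25,0,0,0,0,0.4],[0,-0.25,0,0,0,0,0.4],[0,-0.25,0,0,0,0,0.4],[0,-0.25,0,0,0,0,0.4],[0,-0.25,0,0,0,0,0.4],[0,-0.25,0,0,0,0,0.4],[0,-0.25,0,0,0,0,0.4],[0,-0.25,0,0,0,0,0.4],[0,-0.25,0,0,0,0,0.4],[0,-0.2,0,0,0,0,0.4],[0,-0.15,0,0,0,0,0.4],[0,-0.1,0,0,0,0,0.4]],
  ],
)

```text
clock: 15.42
tool_pos: [0.5588, -0.2997, 0.0202]
tool_rot: [0.708, 0.707, -0.0, 0.0]
force: [0.4, 0.4, 0.4]
opening: 0.0513
```

```bash
python3 k.py; python3 -c "
from k import *
cam('scene','scene7.png')"
```

```text
k.py:7: RuntimeWarning: Mean of empty slice.
  r=least_squares(lambda p:np.hypot(*(P-p).T)-.048,P.mean(0),loss='soft_l1',f_scale=.002)
  ret = um.true_divide(
Traceback (most recent call last):
  File "k.py", line 10, in <module>
    for n in ['top','scene']: print(n,kat(cam(n)))
                                      ~~~^^^^^^^^
  File "k.py", line 7, in kat
    r=least_squares(lambda p:np.hypot(*(P-p).T)-.048,P.mean(0),loss='soft_l1',f_scale=.002)
ValueError: Initial guess is outside of provided bounds
```

View pics/scene7.png

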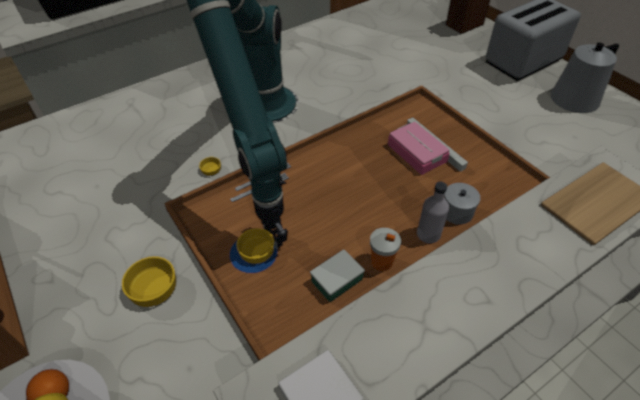

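The bowl is nearly centred on the mark, with 11 mm to go by the contact offset. I'll finish that, then back off and rise.

Request:
play_rows(
  commands=[
    [[0,-0.15,0,0,0,0,0.4],[0,-0.15,0,0,0,0,0.4],[0,-0.12,0,0,0,0,0.4],[0,-0.1,0,0,0,0,0.4],[0,-0.04,0,0,0,0,0.4],[0,0,0,0,0,0,0.4]],
  ],
)

```text
clock: 16.02
tool_pos: [0.5588, -0.3108, 0.0203]
tool_rot: [0.708, 0.707, -0.0, 0.0]
force: [-0.1, -0.2, -0.4]
opening: 0.0512
```

Request:
play_rows(
  commands=[
    [[0,0.05,0,0,0,0,0.4],[0,0.15,0,0,0,0,0.4],[0,0.3,0,0,0,0,0.4],[0,0.6,0,0,0,0,0.4],[0,1,0.5,0,0,0,0.4],[0,1,1,0,0,0,0.4],[0,1,1,0,0,0,0.4],[0,1,1,0,0,0,0.4],[0,1,1,0,0,0,0.4],[0,1,1,0,0,0,0.4],[0,1,1,0,0,0,0.4],[0,1,1,0,0,0,0.4]],
  ],
)

```text
clock: 17.02
tool_pos: [0.5584, -0.1258, 0.1713]
tool_rot: [0.707, 0.707, -0.0, -0.0]
force: [0.6, 0.0, 0.2]
opening: 0.0516
```

```bash
python3 k.py; python3 -c "
from k import *
for n in ['top','scene']:
  c=cam(n,n+'8.png'); report(c)
c=cam('top'); W=world(c);Z=W[...,2]
for k,s,ce in comps((Z>.05)&(W[...,0]>.3)&(W[...,0]<.85)&(np.abs(W[...,1])<.5)):
    P=W[k];print('tall',np.round(ce),s[4],P.min(0).round(3),P.max(0).round(3))
"
```

```text
top (array([ 0.55803748, -0.36133033]), 211, array([ 0.51103052, -0.41222412]), array([ 0.60602233, -0.31487338]), np.float64(0.001519260234630561))
scene (array([ 0.56149975, -0.36174515]), 216, array([ 0.51092822, -0.41040748]), array([ 0.61142506, -0.31299382]), np.float64(0.0014263173948376709))
[ 0.56103071 -0.12264365  0.17404618]
yellow [622. 125.] 567 ztop 0.132 rect(mm,deg) [ 717.7 -905.9   48.    44.5   16.1] circ [ 718.5 -903.6   25.5]
yellow [407. 186.] 1071 ztop 0.050 rect(mm,deg) [ 557.8 -362.6   95.8   95.4  -44.2] circ [ 558.8 -362.6   49.8]
yellow [506. 211.] 1983 ztop 0.050 rect(mm,deg) [ 498.2 -627.1  131.1  129.   -55.9] circ [ 498.6 -627.1   66.9]
yellow [386. 324.] 523 ztop 0.027 rect(mm,deg) [ 192.6 -314.7   65.2   64.3  -44.5] circ [ 193.4 -314.7   33.7]
yellow [635. 341.] 152 ztop 0.057 rect(mm,deg) [ 162.8 -962.3   25.6    6.    -3.4] circ [ 162.7 -964.    12.9]
pink [172. 196.] 2089 ztop 0.070 rect(mm,deg) [517.6 258.6 166.9 104.1  -2. ] circ [516.8 260.3  95.1]
blue [394. 189.] 328 ztop 0.019 rect(mm,deg) [ 553.5 -353.5  122.9   99.7   30. ] circ [ 558.8 -
[... 399 characters left out ...]
28.7  128.7  126.    -3.6] circ [ 502.2 -627.3   66.2]
yellow [ 52. 397.] 145 ztop 0.125 rect(mm,deg) [ 708.  -892.6   41.7   12.3   57.5] circ [ 710.9 -894.4   20.9]
pink [420. 142.] 1237 ztop 0.066 rect(mm,deg) [520.9 260.6 171.5 108.5  -1.2] circ [520.9 261.6  94.7]
blue [263. 262.] 232 ztop 0.015 rect(mm,deg) [ 594.9 -359.5  118.5   55.   -84.3] circ [ 570.2 -362.    59.3]
tall [244.  91.] 867 [0.748 0.036 0.05 ] [0.813 0.099 0.219]
tall [308.  94.] 779 [ 0.742 -0.133  0.05 ] [ 0.819 -0.059  0.143]
tall [199.  99.] 1176 [0.721 0.143 0.05 ] [0.817 0.239 0.106]
tall [328. 215.] 13378 [ 0.3   -0.285  0.05 ] [ 0.804 -0.073  0.735]
tall [169. 194.] 2760 [0.432 0.205 0.05 ] [0.604 0.316 0.074]
```

View pics/top8.png

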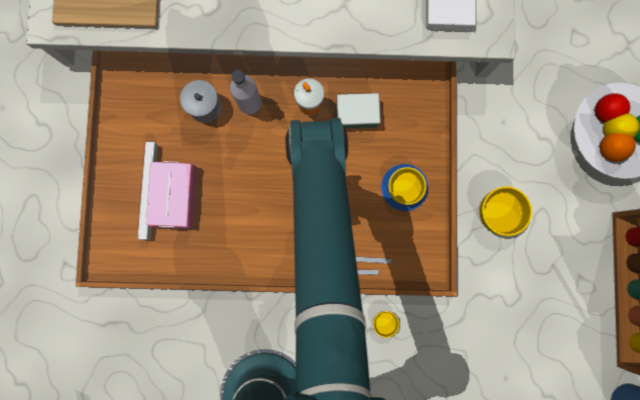

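View pics/scene8.png

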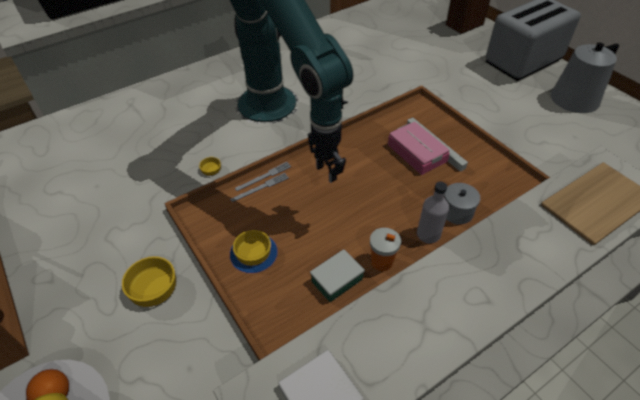

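The katori is within about 2 mm of the mark's centre, the bento is flush and the bystanders haven't moved. The hand is clear, so I'll settle and hand in.

Request:
play_rows(
  commands=[
    [[0,0,0,0,0,0,0.4],[0,0,0,0,0,0,0.4],[0,0,0,0,0,0,0.4]],
  ],
)

```text
clock: 17.52
tool_pos: [0.5583, -0.1292, 0.1693]
tool_rot: [0.708, 0.706, -0.0, -0.001]
force: [-0.0, -0.1, 0.3]
opening: 0.0517
```

```bash
python3 -c "
from workcell import ctrl
print(ctrl.job_done())"
```

```text
the job is handed in; nothing more can be done
None
```

Both pushes are done and the job is handed in at about 17.5 s. No verdict was reported.

- **Bento:** I pushed it in +y with the open fingers until it met the bar; the highest force I read was about 9 N. In the last checks its centre is about 68 mm from the bar's centre line and 12 mm off centre along it. The bar reads -1.1° and the box between -1.2° and -2.0°, because the two cameras disagree by about 1°.
- **Katori:** I pushed the middle-sized bowl (100 mm rim) in -y with the fingers half open. Its centre is within about 2 mm of the mark's centre in both views.
- **Bystanders:** The flask, sipper and tiffin measured where they started. The snack tin and forks look unmoved in the pictures, but the arm partly hid them from the top camera, so I did not re-measure them.
- **Failed check:** One katori measurement, just before the final push, failed because the arm blocked the view. I used the contact offset for that step and confirmed the position afterwards.
- **Hand:** It finished clear of everything, about 0.17 m up.

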